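# Register the calibration plate in the corner of a plate scanner's tray

## Task

Take the pusher out of its stand and use its white foot to nudge the glass calibration plate, by its edges, along the scanner's tray into the corner, until its far edge touches the far fence and its left edge the left fence along their whole lengths and it is pressed firmly home there. Then stand the pusher back in its stand down to its collar and let go. Glass edges chip, so never push hard; keep the gripper off the plate and the foot off its printed face, and leave the beaker and the jar standing where they are.

Things in the scene. Friction and masses are not known exactly. Their poses are not given: they have to be found in the camera images.
- scanner: Beige desktop plate scanner, 270 mm deep (x) by 420 mm wide (y), fixed. Origin on the table (z = 0) under the centre of its dark, flat, level 240 x 240 mm tray, whose top is 40 mm above the table; x points away from the robot, y to the left. Its optical head, a box reaching 118 mm above the table, fills y = +135 to +285 mm.
- corner (a point): The tray's square inner corner, where the inner faces of the two fences meet, at tray-top height: at (+85, +85, +40) mm in the scanner's frame, with the scanner's axes. The far fence's inner face is its plane x = 0, the left fence's its plane y = 0; the free tray lies at negative x and y.
- far_fence: The fence along the far side of the tray, a fixed aluminium strip 10 mm thick (x), 200 mm long (y) and 10 mm tall; origin at its centre, so its inner face is 5 mm nearer the robot.
- left_fence: The fence along the left side of the tray, a fixed aluminium strip 200 mm long (x), 10 mm thick (y) and 10 mm tall; origin at its centre, so its inner face is 5 mm to the right.
- plate: Loose white glass plate on the tray, 100 mm (x) by 120 mm (y) by 8 mm thick, grey steps printed on top, 165 to 340 g; origin at the centre of its underside. Its axes start within 13 degrees of the scanner's, its corners 1 to 55 mm short of the fences. It slides under a push of 1 to 3 N; a steady push of 5 to 6 N seats it on a fence; the edge chips if the pusher bears on it with over 9 N.
- plate_fl (a point): The plate's far-left corner (plate frame +50, +60 mm), at its underside; it belongs in the corner of the fences.
- plate_fr (a point): The plate's far-right corner (plate frame +50, -60 mm), at its underside.
- plate_nl (a point): The plate's near-left corner (plate frame -50, +60 mm), at its underside.
- pusher: Small upright hand tool, 107 mm long, 60 g. Origin at the underside of its foot, z up along it: white round foot 10 mm across to 22 mm, steel shank 8 mm across to 50 mm, steel collar 26 mm across from 50 to 56 mm, black handle 16 x 16 mm square (sides along its x and y axes) from 56 to 104 mm.
- stand: The pusher's stand, an aluminium block 70 x 70 x 60 mm fixed to the table, with one hole 15 mm across and 54 mm deep in the middle of its top; origin at the centre of its underside. The pusher hangs in the hole by its collar, its foot 10 mm above the table; its handle starts square with the block to within 6 degrees.
- beaker: A small clear beaker, 60 mm across and 60 mm tall, origin at the centre of its underside; it stands near the stand, to be left alone.
- jar: A small brown jar with a white cap, 54 mm across and 58 mm tall, origin at the centre of its underside; it stands near the stand, to be left alone.
Mind the look-alikes: they are no part of the job. What is shaped like the plate but blue is not meant. There is more than one size of the pusher; the job needs the larger.

How it is judged:
On the way, in this order (a step that is already met when the one before it is completed fails the run):
1. the pusher is taken out of its stand (z of pusher in the frame of stand above 0.065 m), for 0.1 s.
2. with both edges against their fences, the plate is pressed home by the pusher on either fence (x of each of plate_fl, plate_fr in the frame of corner above -0.0015 m and y of each of plate_fl, plate_nl in the frame of corner above -0.0015 m and (contact force between plate and far_fence above 2.5 N or contact force between plate and left_fence above 2.5 N) and contact force between pusher and plate above 2.5 N), for 0.1 s.
At the end, for the whole second after the job is handed in: The plate lies flat on the tray with its far edge within 1.5 mm of the far fence at both ends and its left edge within 1.5 mm of the left fence at both ends; the pusher stands upright in its stand, its collar within 4 mm of the stand's top, released; both at rest (x of each of plate_fl, plate_fr in the frame of corner above -0.0015 m and y of each of plate_fl, plate_nl in the frame of corner above -0.0015 m and z of plate_fl in the frame of corner between -0.0015 and 0.0015 m and angle between plate's own z axis and vertical below 0.03 rad and linear speed of each of plate, pusher below 0.01 m/s and horizontal distance between pusher and stand below 0.006 m and z of pusher in the frame of stand below 0.014 m and angle between pusher's own z axis and vertical below 0.12 rad); the robot touches nothing.
It fails at once if the pusher bears on the plate with more than 9 N (contact force between pusher and plate above 9 N).
It fails at once if the gripper or arm touches the plate (contact force between any of the fingers, the arm and plate above 0.3 N).
It fails at once if the foot presses on the plate's printed face (contact force between pusher and plate above 0.3 N and z of pusher in the frame of plate above 0.0065 m and x of pusher in the frame of plate between -0.05 and 0.05 m and y of pusher in the frame of plate between -0.06 and 0.06 m).
It fails at once if the plate is lifted or tipped (angle between plate's own z axis and vertical above 0.12 rad or z of plate in the frame of corner above 0.012 m).
It fails at once if the beaker or the jar is shifted by more than 15 mm or tipped (distance of any of beaker, jar from where it was at the start of the episode above 0.015 m or angle between any of beaker, jar's own z axis and vertical above 0.3 rad).
It also fails if it takes over 72 s, if anything falls off the work surface, if the arm or the gripper's body presses on something with over 40 N, if the wrist force passes 120 N, or if a joint passes its speed limit or range.

## Robot

A 6-joint arm with a two-finger parallel gripper is mounted at the origin on the work surface. World frame = base frame: x ahead of the robot, y to its left, z up, the work surface at z = 0. Lengths are in m, angles in rad, forces in N, time in s.
With the tool pointing down it reaches from about 0.275 to 0.975 m from the base axis. Payload 8.4 kg.
Tool frame: the origin (TCP) lies at the very end of the fingers, on their centre line; the grasp point (between the pads) lies 19 mm behind it; z points along the fingers, y is the line along which they close (so a half turn about z gives the same grasp; the last joint's range is limited). The gripper opens to 92 mm and grips with 3 to 60 N. Pads are 20 mm wide; open, the fingers measure 128 mm over their backs; the gripper's body (75 mm by 189 mm) begins 69 mm behind the grasp point.
Start: joints at [1.206, 0.353, 1.633, -0, 1.155, -0.002], TCP at [0.222, 0.584, 0.215] pointing down, gripper open.
Joint ranges: [-2.63, 2.63], [-0.92, 2.1], [0.06, 2.66], [-1.3, 4.44], [0, 2.69], [-3.02, 3.02]. Speed limits (rad/s): [2.22, 2.22, 2.79, 3.14, 3.14, 3.14].

## Interface

Orientations are given as a 3x3 rotation matrix whose columns are the frame's x, y, z axes.
In Python, from rig import robot gives the robot as it stands. The module is installed in compiled form; this text tells all that it offers.
- The arm moves only by the tool jog_arm, never from a script. Its argument "targets" is a list of rows, each a list of 3 entries, a list of its own where there are three numbers: the shift along the world's x, y, z each as a share of 0.1 m, from -1 to 1, then the turn, a rotation vector about the world's x, y, z each as a share of 90 degrees, from -1 to 1, then the opening, from 0 (shut) to 1 (fully open). In form: [[[tx, ty, tz], [wx, wy, wz], jaw], ...]. A call has 1 to 8 rows; each row shifts and turns the commanded pose from where the row before left it; what a row does not reach is not made up. A row lasts 1/12 s, in which the tool goes at most 41.7 mm and 7.16 degrees, less where a joint would pass 70% of its speed; a pose out of reach is approached as far as the arm can. A call with a number of a shift or a turn outside -1 to 1 is refused whole. A call with a gripper value outside its range is refused whole. The fingers move at their own pace and stop on an object; "squeeze" is the grip in N (left out, the last holds). Time passes only in rows, so rows that do not move let the fingers close. It gives the time, the measured TCP pose, the force, the opening and the grip force at its end, in the units of the state.
- robot.state(): the state, without advancing time (a new reading comes with each control period).
- robot.snapshot(name): name is "scene" or "top" or "wrist"; returns the picture (480x640x3 uint8, blue, green, red); there is no depth.
- robot.camera_params(name): a dict with "fx", "fy", "cx", "cy" (pixels), "distortion" ([k1, k2, p1, p2, k3] as OpenCV has them; the pictures are not rectified), "eye" and "attitude" of the camera in the world. Camera axes: x right, y down, z forward; pixel columns grow to the right and rows downward; lengths in m; the calibration is good to about 2 mm. A picture is of the moment at which its call begins: read the wrist's pose just before it. camera_params takes no time and is no camera call; for the wrist camera it gives the pose at the moment of the call.
- robot.hand_in(): hands the job in; it is judged then, once.
The state is a dict: "time": time; "joint_pos": joint angles; "joint_velocities": joint speeds; "joint_efforts": joint torques, N m; "ee_pos": TCP position; "orientation": TCP orientation; "contact_force": force on the tool from outside, world axes, zero at the start; "wrist_torque": the same for the moment, N m; "finger_gap": finger opening in m; "grasp_force": force on a finger pad.
Only numpy, scipy, OpenCV 4.12 (cv2) and the standard library are available. Lean on these libraries where they do the work, as an engineer would, in place of code of your own. Each camera call takes 0.05 s, during which the arm holds its last target. There are 200 camera calls.

## Working session

There is one attempt and no reset: what is moved stays moved. The work goes in short steps, Python scripts to look and compute and a tool call to move; the robot and the scene stay as the last step left them, time stands still between calls to the robot, and variables do not carry over. Pictures are saved under pics/ and viewed, at most 10 in all, crops included, and the job is handed in when it is done.

Besides the shell and the picture viewer there is one more tool, called after "Request:" as name(argument=value, ...), one argument or row to a line, values as JSON. jog_arm: Moves the arm, as the interface text tells. Shift numbers are shares of 0.1 m and turn numbers shares of 90 degrees, none past 1 either way. Its arguments: {"type":"object","properties":{"targets":{"type":"array"},"squeeze":{"type":"number"}},"required":["targets"]}

```bash
mkdir -p pics; cat > h.py <<'E'
import numpy as np, cv2
from rig import robot
def ray(P,uv):
    K=np.array([[P["fx"],0,P["cx"]],[0,P["fy"],P["cy"]],[0,0,1.]])
    n=cv2.undistortPoints(np.array(uv,float).reshape(-1,1,2),K,np.array(P["distortion"],float)).reshape(-1,2)
    d=np.c_[n,np.ones(len(n))]@np.array(P["attitude"]).T
    return np.array(P["eye"]),d
def onz(P,uv,z):
    e,d=ray(P,uv); return e+d*((z-e[2])/d[:,2])[:,None]
E
python3 - <<'E'
from h import *
np.set_printoptions(precision=4,suppress=True)
s=robot.state();print(s)
for n in("top","scene"):
    cv2.imwrite(f"pics/{n}0.png",robot.snapshot(n));print(n,robot.camera_params(n))
E
```

```text
{'time': 0.0, 'joint_pos': array([ 1.2056,  0.3537,  1.6341, -0.    ,  1.1552, -0.0024]), 'joint_velocities': array([-0.0013, -0.0015,  0.0005,  0.0007,  0.    ,  0.0026]), 'joint_efforts': array([  0.0002, -59.3844, -33.421 ,   0.0698,   0.0233,  -0.0001]), 'ee_pos': array([0.2216, 0.5838, 0.2138]), 'orientation': array([[-0.9349,  0.3549, -0.0005],
       [ 0.3549,  0.9349, -0.0013],
       [-0.    , -0.0014, -1.    ]]), 'contact_force': array([-0.0277,  0.0107,  0.1654]), 'wrist_torque': array([ 0.0015,  0.0472, -0.0066]), 'grasp_force': 0.0, 'finger_gap': 0.09220567337903006}
top {'fx': 556.297823761844, 'fy': 556.297823761844, 'cx': 324.5421260811467, 'cy': 230.91253620406553, 'distortion': array([-0.1054,  0.    ,  0.    ,  0.    ,  0.    ]), 'eye': array([0.3496, 0.0537, 1.4031]), 'attitude': array([[-0.0148, -0.9969,  0.0778],
       [-0.9999,  0.015 ,  0.0031],
       [-0.0043, -0.0777, -0.997 ]])}
scene {'fx': 496.63927959789845, 'fy': 496.63927959789845, 'cx': 315.0179103984667, 'cy': 241.02808640779128, 'distortion': array([-0.0219,  0.    ,  0.    ,  0.    ,  0.    ]), 'eye': array([ 1.1616, -0.3618,  0.7545]), 'attitude': array([[ 0.4987,  0.5632, -0.6588],
       [ 0.8668, -0.3238,  0.3793],
       [ 0.0003, -0.7602, -0.6496]])}
```

View pics/top0.png

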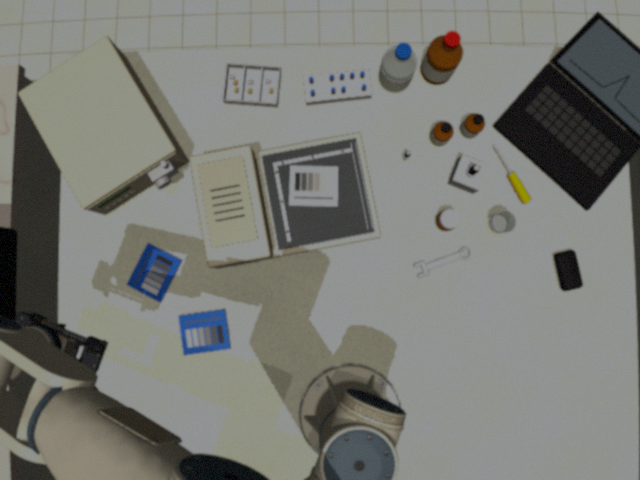

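View pics/scene0.png

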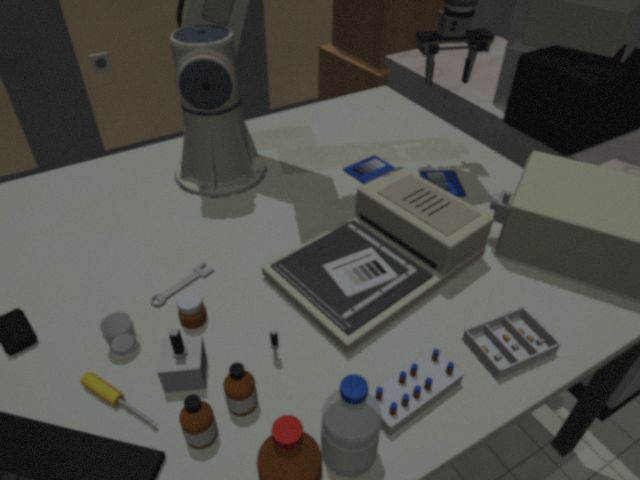

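The top view shows the stand near (467,172), with the jar at (446,218), the beaker at (501,219) and two bottles at (441,131) and (472,124). The plate is at (314,186) on the tray, with fences on its left and far sides. I'll enlarge both areas.

```bash
python3 - <<'E'
from h import *
np.set_printoptions(precision=4,suppress=True)
im=cv2.imread("pics/top0.png");P=robot.camera_params("top")
a=cv2.resize(im[125:260,255:390],(540,540),interpolation=cv2.INTER_CUBIC)
b=cv2.resize(im[110:240,425:490],(260,520),interpolation=cv2.INTER_CUBIC)
o=np.zeros((540,800,3),np.uint8);o[:,:540]=a;o[:520,540:]=b
cv2.imwrite("pics/crop.png",cv2.convertScaleAbs(o,alpha=1.5))
for n,uv,z in(("standtop?",(466,172),.06),("handle",(473,170),.114),("jar",(447,218),.058),("beak",(501,219),.03),("b1",(441,131),.08),("b2",(472,124),.08),("plate",(314,186),.048)):
    print(n,onz(P,uv,z)[0])
E
```

```text
standtop? [ 0.5945 -0.2922  0.06  ]
handle [ 0.5893 -0.2952  0.114 ]
jar [ 0.4817 -0.2414  0.058 ]
beak [ 0.48   -0.3843  0.03  ]
b1 [ 0.6928 -0.2297  0.08  ]
b2 [ 0.7099 -0.307   0.08  ]
plate [0.5666 0.0822 0.048 ]
```

View pics/crop.png

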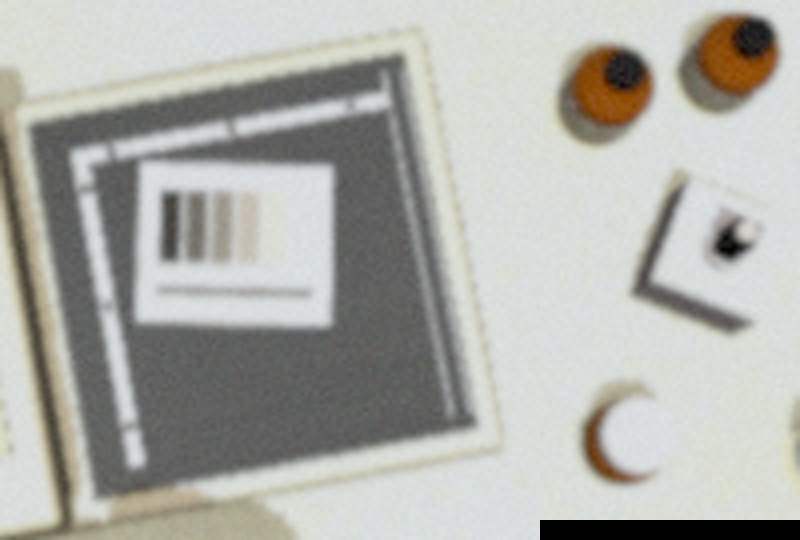

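The crop shows the scanner yawed about +11°, the plate at about 0° and the stand block at about -21°, so the current tool yaw already matches the stand. I'll move above the stand.

Request:
jog_arm(
  targets=[
    [[0.155,-0.368,0.02],[0,0,0],1],
    [[0.155,-0.368,0.02],[0,0,0],1],
    [[0.155,-0.368,0.02],[0,0,0],1],
    [[0.155,-0.368,0.02],[0,0,0],1],
    [[0.155,-0.368,0.02],[0,0,0],1],
    [[0.155,-0.368,0.02],[0,0,0],1],
    [[0.155,-0.368,0.02],[0,0,0],1],
    [[0.155,-0.368,0.02],[0,0,0],1],
  ],
  squeeze=40,
)

```text
time: 0.77
ee_pos: [0.3459, 0.288, 0.2305]
orientation: [[-0.935, 0.355, -0.0], [0.355, 0.935, -0.0], [0.0, -0.0, -1.0]]
contact_force: [1.6, -0.3, 0.2]
finger_gap: 0.0923
grasp_force: 0.0
```

Request:
jog_arm(
  targets=[
    [[0.155,-0.368,0],[0,0,0],1],
    [[0.155,-0.368,0],[0,0,0],1],
    [[0.155,-0.368,0],[0,0,0],1],
    [[0.155,-0.368,0],[0,0,0],1],
    [[0.155,-0.368,0],[0,0,0],1],
    [[0.155,-0.368,0],[0,0,0],1],
    [[0.155,-0.368,0],[0,0,0],1],
    [[0.155,-0.368,0],[0,0,0],1],
  ],
)

```text
time: 1.43
ee_pos: [0.47, -0.0066, 0.2306]
orientation: [[-0.935, 0.355, 0.0], [0.355, 0.935, 0.0], [0.0, 0.0, -1.0]]
contact_force: [0.7, 0.7, 0.3]
finger_gap: 0.0921
grasp_force: 0.0
```

```bash
python3 - <<'E'
from h import *
np.set_printoptions(precision=4,suppress=True)
P=robot.camera_params("wrist");im=robot.snapshot("wrist");cv2.imwrite("pics/w0.png",im);np.save("pics/w0.npy",P,allow_pickle=True)
print(robot.state(),P)
E
```

```text
{'time': 1.4833, 'joint_pos': array([-0.0259,  0.0943,  1.9305, -0.0036,  1.1144, -1.2308]), 'joint_velocities': array([ 0.103 , -0.0273,  0.0395,  0.0247,  0.006 ,  0.172 ]), 'joint_efforts': array([  8.1934, -44.6961, -24.7799,   2.5257,   1.7235,   0.7916]), 'ee_pos': array([ 0.4728, -0.0119,  0.2308]), 'orientation': array([[-0.9344,  0.3562,  0.0023],
       [ 0.3562,  0.9344, -0.0033],
       [-0.0034, -0.0023, -1.    ]]), 'contact_force': array([ 1.8932, -3.5603,  0.5241]), 'wrist_torque': array([-0.1709, -0.0912,  0.0185]), 'grasp_force': 0.0, 'finger_gap': 0.09178409296889757} {'fx': 342.9625977862935, 'fy': 342.9625977862935, 'cx': 321.27167978053575, 'cy': 237.601678560432, 'distortion': array([-0.0595,  0.    ,  0.    ,  0.    ,  0.    ]), 'eye': array([0.3981, 0.0217, 0.4006]), 'attitude': array([[ 0.3554,  0.8994,  0.2546],
       [ 0.9347, -0.3422, -0.0962],
       [ 0.0005,  0.2722, -0.9622]])}
```

View pics/w0.png

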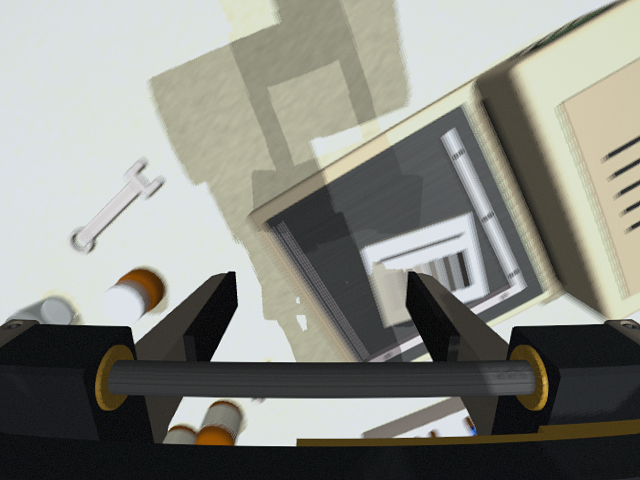

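The wrist view shows the tray and plate, with the fingertips at rows 270–340. The stand isn't in frame yet, so I'll carry on.

Request:
jog_arm(
  targets=[
    [[0.13,-0.4,0],[0,0,0],1],
    [[0.13,-0.4,0],[0,0,0],1],
    [[0.13,-0.4,0],[0,0,0],1],
    [[0.13,-0.4,0],[0,0,0],1],
    [[0.13,-0.4,0],[0,0,0],1],
    [[0.13,-0.4,0],[0,0,0],1],
    [[0.12,-0.4,0],[0,0,0],1],
    [[0,0,0],[0,0,0],1],
  ],
)

```text
time: 2.15
ee_pos: [0.5604, -0.2885, 0.23]
orientation: [[-0.934, 0.358, 0.001], [0.358, 0.934, -0.003], [-0.002, -0.002, -1.0]]
contact_force: [-1.7, 0.4, 0.1]
finger_gap: 0.0921
grasp_force: 0.0
```

Request:
jog_arm(
  targets=[
    [[0,0,0],[0,0,0],1],
    [[0,0,0],[0,0,0],1],
  ],
)

```text
time: 2.32
ee_pos: [0.5584, -0.2817, 0.2299]
orientation: [[-0.935, 0.356, -0.001], [0.356, 0.935, 0.001], [0.002, 0.001, -1.0]]
contact_force: [0.3, -0.6, -0.0]
finger_gap: 0.0921
grasp_force: 0.0
```

```bash
python3 - <<'E'
from h import *
np.set_printoptions(precision=4,suppress=True)
P=robot.camera_params("wrist");im=robot.snapshot("wrist");cv2.imwrite("pics/w1.png",im);np.save("pics/w1.npy",P,allow_pickle=True)
s=robot.state();print(s['ee_pos'],s['orientation'],s['joint_pos'])
E
```

```text
[ 0.5584 -0.2811  0.2301] [[-0.935   0.3547 -0.0012]
 [ 0.3547  0.935   0.0009]
 [ 0.0014  0.0005 -1.    ]] [-0.4689  0.3404  1.6158  0.0003  1.1869 -1.6773]
```

View pics/w1.png

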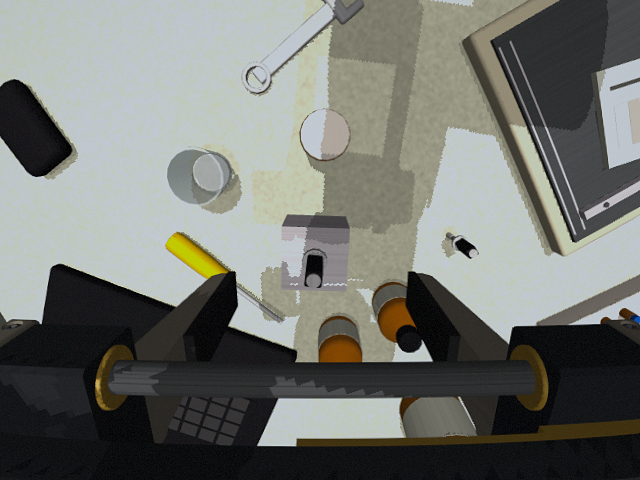

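The stand's top spans about (281–349, 227–289), square to the image, and the top of the handle is at about (313,281).

```bash
python3 - <<'E'
from h import *
np.set_printoptions(precision=4,suppress=True)
P=np.load("pics/w1.npy",allow_pickle=True).item()
c=onz(P,[(282,227),(349,227),(346,289),(281,289)],.06);print(c,c.mean(0),np.linalg.norm(np.diff(c,axis=0),axis=1))
print(np.degrees(np.arctan2(*(c[2]-c[1])[[1,0]])),np.degrees(np.arctan2(*(c[1]-c[0])[[1,0]])))
print(onz(P,[(313,281)],.117))
im=cv2.imread("pics/w1.png")[235:300,290:340];g=cv2.cvtColor(im,cv2.COLOR_BGR2GRAY)
m=(g<60).astype(np.uint8);n,l,st,ce=cv2.connectedComponentsWithStats(m);print(st[1:],ce[1:]+[290,235])
E
```

```text
[[ 0.5514 -0.3207  0.06  ]
 [ 0.5758 -0.2568  0.06  ]
 [ 0.6394 -0.2828  0.06  ]
 [ 0.6145 -0.3483  0.06  ]] [ 0.5953 -0.3021  0.06  ] [0.0685 0.0688 0.07  ]
-22.259911640717313 69.13087663369753
[[ 0.5961 -0.3027  0.117 ]]
[[ 22  14   4   1   4]
 [ 17  16   1   1   1]
 [ 14  20  19  33 362]] [[313.5    249.    ]
 [307.     251.    ]
 [314.1022 266.7182]]
```

Request:
jog_arm(
  targets=[
    [[0.185,-0.107,0],[0,0,0],1],
    [[0.185,-0.107,0],[0,0,0],1],
    [[0,0,-0.3],[0,0,0],1],
    [[0,0,-0.3],[0,0,0],1],
    [[0,0,-0.3],[0,0,0],1],
    [[0,0,-0.3],[0,0,0],1],
    [[0,0,-0.24],[0,0,0],1],
    [[0,0,-0.14],[0,0,0],1],
  ],
)

```text
time: 3.03
ee_pos: [0.5945, -0.301, 0.0699]
orientation: [[-0.936, 0.353, -0.003], [0.353, 0.936, 0.002], [0.004, 0.001, -1.0]]
contact_force: [0.4, -0.4, -0.6]
finger_gap: 0.0921
grasp_force: 0.0
```

Request:
jog_arm(
  targets=[
    [[0,0,0],[0,0,0],1],
    [[0,0,0],[0,0,0],0],
    [[0,0,0],[0,0,0],0],
    [[0,0,0],[0,0,0],0],
    [[0,0,0],[0,0,0],0],
    [[0,0,0],[0,0,0],0],
    [[0,0,0],[0,0,0],0],
    [[0,0,0],[0,0,0],0],
  ],
  squeeze=40,
)

```text
time: 3.7
ee_pos: [0.5962, -0.3037, 0.073]
orientation: [[-0.935, 0.355, 0.0], [0.355, 0.935, -0.0], [-0.001, -0.0, -1.0]]
contact_force: [-0.1, -0.2, 0.3]
finger_gap: 0.0475
grasp_force: 0.0
```

Request:
jog_arm(
  targets=[
    [[0,0,0],[0,0,0],0],
    [[0,0,0],[0,0,0],0],
    [[0,0,0],[0,0,0],0],
    [[0,0,0],[0,0,0],0],
    [[0,0,0],[0,0,0],0],
    [[0,0,0],[0,0,0],0],
    [[0,0,0],[0,0,0],0],
    [[0,0,0],[0,0,0],0],
  ],
)

```text
time: 4.37
ee_pos: [0.596, -0.3035, 0.0725]
orientation: [[-0.935, 0.355, -0.0], [0.355, 0.935, 0.0], [0.0, -0.0, -1.0]]
contact_force: [-0.4, -0.5, -0.9]
finger_gap: 0.0159
grasp_force: 40.0
```

Request:
jog_arm(
  targets=[
    [[0,0,0.1],[0,0,0],0],
    [[0,0,0.2],[0,0,0],0],
    [[0,0,0.25],[0,0,0],0],
    [[0,0,0.25],[0,0,0],0],
    [[0,0,0.3],[0,0,0],0],
    [[0,0,0.3],[0,0,0],0],
    [[0,0,0.3],[0,0,0],0],
    [[0,0,0.1],[0,0,0],0],
  ],
  squeeze=60,
)

```text
time: 5.03
ee_pos: [0.5978, -0.3044, 0.2585]
orientation: [[-0.935, 0.355, 0.006], [0.355, 0.935, -0.003], [-0.007, -0.001, -1.0]]
contact_force: [0.0, -0.5, -0.1]
finger_gap: 0.0159
grasp_force: 60.0
```

Request:
jog_arm(
  targets=[
    [[0.025,0.3,0],[0,0,0],0],
    [[0.025,0.38,0],[0,0,0],0],
    [[0.025,0.38,0],[0,0,0],0],
    [[0.025,0.38,0],[0,0,0],0],
    [[0.025,0.38,0],[0,0,0],0],
    [[0.025,0.38,0],[0,0,0],0],
    [[0.025,0.38,0],[0,0,0],0],
    [[0.025,0.38,0],[0,0,0],0],
  ],
)

```text
time: 5.7
ee_pos: [0.6155, -0.0057, 0.2524]
orientation: [[-0.935, 0.355, -0.0], [0.355, 0.935, 0.0], [0.0, -0.0, -1.0]]
contact_force: [1.1, -0.3, -0.5]
finger_gap: 0.0157
grasp_force: 60.0
```

Request:
jog_arm(
  targets=[
    [[0,0.38,0],[0,0,0],0],
    [[0,0.3,0],[0,0,0],0],
    [[0,0,0],[0,0,0],0],
    [[0,0,0],[0,0,0],0],
    [[0,0,0],[0,0,0],0],
    [[0,0,0],[0,0,0],0],
  ],
)

```text
time: 6.2
ee_pos: [0.6159, 0.0593, 0.2524]
orientation: [[-0.935, 0.356, -0.0], [0.356, 0.935, -0.0], [0.0, -0.001, -1.0]]
contact_force: [0.0, 0.0, -0.7]
finger_gap: 0.016
grasp_force: 60.0
```

```bash
python3 - <<'E'
from h import *
np.set_printoptions(precision=4,suppress=True)
P=robot.camera_params("wrist");im=robot.snapshot("wrist");cv2.imwrite("pics/w2.png",im);np.save("pics/w2.npy",P,allow_pickle=True)
s=robot.state();print(s['ee_pos'],s['contact_force'],s['joint_pos'])
E
```

```text
[0.616  0.0591 0.2524] [-0.1505 -0.4647 -0.7709] [ 0.0934  0.3112  1.6063 -0.0003  1.2244 -1.1131]
```

View pics/w2.png

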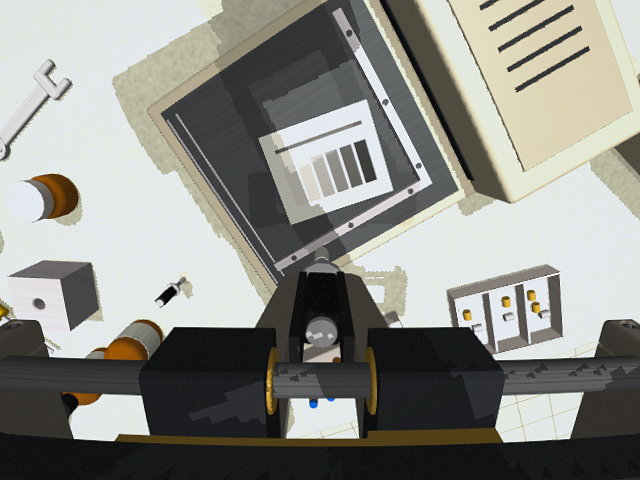

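The plate's corners are near (258,137), (365,98), (394,190) and (294,224). The fences meet near (415,180), and the stand hole is at (38,304). I'll zoom in to sharpen these points.

```bash
python3 - <<'E'
from h import *
im=cv2.imread("pics/w2.png")
cv2.imwrite("pics/c2.png",cv2.resize(im[80:275,245:440],(600,600),interpolation=cv2.INTER_CUBIC))
E
```

```text
(no output)
```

View pics/c2.png

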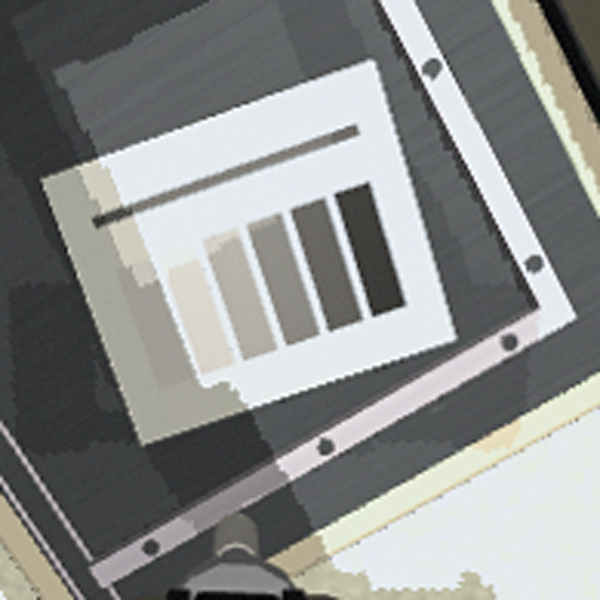

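The crop gives these positions: plate corners at NR (40,180), NL (375,60), FL (456,340) and FR (143,445). The inner fence corner is at (540,307), with the inner edges running to (90,565) and (382,0).

```bash
cat >> h.py <<'E'
np.set_printoptions(precision=4,suppress=True)
def rot(a): return np.array([[np.cos(a),-np.sin(a)],[np.sin(a),np.cos(a)]])
E
python3 - <<'E'
from h import *
P=np.load("pics/w2.npy",allow_pickle=True).item()
f=195/600
t=lambda L:[(245+x*f,80+y*f) for x,y in L]
p=onz(P,t([(40,180),(375,60),(456,340),(143,445)]),.048)[:,:2]
q=onz(P,t([(540,307),(90,565),(382,0)]),.05)[:,:2]
print("plate NR NL FL FR\n",p,np.linalg.norm(np.diff(p,axis=0,append=p[:1]),axis=1),p.mean(0))
a1=np.arctan2(*(q[0]-q[1])[[1,0]])-np.pi/2;a2=np.arctan2(*(q[0]-q[2])[[1,0]])
py=np.arctan2(*(p[2]-p[1])[[1,0]]);py2=np.arctan2(*(p[1]-p[0])[[1,0]])-np.pi/2
print("corner",q[0],np.degrees([a1,a2,py,py2]))
a=(a1+a2)/2
print("in corner frame",(p-q[0])@rot(a))
# stand hole
print(onz(P,[(38,304)],.06))
E
```

```text
plate NR NL FL FR
 [[0.5176 0.0263]
 [0.5218 0.1464]
 [0.621  0.1428]
 [0.617  0.0241]] [0.1202 0.0993 0.1188 0.0994] [0.5693 0.0849]
corner [0.6199 0.1739] [ 9.9088  9.6223 -2.0951 -1.9746]
in corner frame [[-0.1259 -0.1282]
 [-0.1014 -0.0105]
 [-0.0043 -0.0309]
 [-0.0283 -0.1472]]
[[ 0.5954 -0.3026  0.06  ]]
```

The plate measures 119–120 × 99 mm as it should, is turned -11.8° from the fences, and its far-left corner is 4 mm and 31 mm short. I'll come down behind its near edge, towards the right.

Request:
jog_arm(
  targets=[
    [[-0.303,-0.033,0],[0,0,0],0],
    [[-0.303,-0.033,0],[0,0,0],0],
    [[-0.303,-0.033,0],[0,0,0],0],
    [[-0.303,-0.033,0],[0,0,0],0],
    [[0,0,-0.3],[0,0,0],0],
    [[0,0,-0.3],[0,0,0],0],
    [[0,0,-0.3],[0,0,0],0],
    [[0,0,-0.2],[0,0,0],0],
  ],
)

```text
time: 6.92
ee_pos: [0.4938, 0.046, 0.1407]
orientation: [[-0.934, 0.357, -0.001], [0.357, 0.934, -0.0], [0.001, -0.001, -1.0]]
contact_force: [-1.3, -0.1, -0.6]
finger_gap: 0.0156
grasp_force: 60.0
```

Request:
jog_arm(
  targets=[
    [[0,0,-0.14],[0,0,0],0],
    [[0,0,-0.1],[0,0,0],0],
    [[0,0,-0.05],[0,0,0],0],
    [[0,0,-0.04],[0,0,0],0],
    [[0,0,-0.02],[0,0,0],0],
    [[0,0,0],[0,0,0],0],
    [[0,0,0],[0,0,0],0],
  ],
)

```text
time: 7.5
ee_pos: [0.4954, 0.0472, 0.1082]
orientation: [[-0.935, 0.355, 0.001], [0.355, 0.935, 0.0], [-0.001, 0.0, -1.0]]
contact_force: [-0.2, -0.0, -1.0]
finger_gap: 0.0157
grasp_force: 60.0
```

Request:
jog_arm(
  targets=[
    [[0,0,-0.025],[0,0,0],0],
    [[0.05,0.0085,0],[0,0,0],0],
    [[0.05,0.0085,0],[0,0,0],0],
    [[0.03,0.005,0],[0,0,0],0],
    [[0.02,0.0035,0],[0,0,0],0],
    [[0.02,0.0035,0],[0,0,0],0],
    [[0.02,0.0035,0],[0,0,0],0],
    [[0.02,0.0035,0],[0,0,0],0],
  ],
)

```text
time: 8.17
ee_pos: [0.5156, 0.0508, 0.1049]
orientation: [[-0.935, 0.355, -0.001], [0.355, 0.935, -0.0], [0.001, -0.001, -1.0]]
contact_force: [-1.0, -0.9, 0.4]
finger_gap: 0.0158
grasp_force: 60.0
```

Request:
jog_arm(
  targets=[
    [[0.02,0.0035,0],[0,0,0],0],
    [[0.02,0.0035,0],[0,0,0],0],
    [[0.015,0.0025,0],[0,0,0],0],
  ],
)

```text
time: 8.42
ee_pos: [0.521, 0.0517, 0.1049]
orientation: [[-0.935, 0.355, -0.001], [0.355, 0.935, -0.0], [0.001, -0.001, -1.0]]
contact_force: [-2.9, -1.0, 0.1]
finger_gap: 0.0161
grasp_force: 60.0
```

Request:
jog_arm(
  targets=[
    [[0.02,0.0035,0],[0,0,0],0],
    [[0.02,0.0035,0],[0,0,0],0],
    [[0.015,0.0025,0],[0,0,0],0],
    [[0.015,0.0025,0],[0,0,0],0],
  ],
)

```text
time: 8.75
ee_pos: [0.5285, 0.053, 0.1051]
orientation: [[-0.935, 0.355, 0.0], [0.355, 0.935, -0.0], [-0.0, -0.0, -1.0]]
contact_force: [-1.7, -1.0, -1.2]
finger_gap: 0.016
grasp_force: 60.0
```

Request:
jog_arm(
  targets=[
    [[0.01,0.0017,0],[0,0,0],0],
    [[0.01,0.0017,0],[0,0,0],0],
  ],
)

```text
time: 8.92
ee_pos: [0.5304, 0.0533, 0.1051]
orientation: [[-0.935, 0.355, -0.0], [0.355, 0.935, -0.0], [0.0, -0.0, -1.0]]
contact_force: [-2.1, -2.0, 0.4]
finger_gap: 0.0155
grasp_force: 60.0
```

Request:
jog_arm(
  targets=[
    [[0.01,0.0017,0],[0,0,0],0],
    [[0.008,0.0014,0],[0,0,0],0],
    [[0.006,0.001,0],[0,0,0],0],
  ],
)

```text
time: 9.17
ee_pos: [0.533, 0.0538, 0.1051]
orientation: [[-0.935, 0.355, 0.0], [0.355, 0.935, 0.0], [-0.0, 0.0, -1.0]]
contact_force: [-1.5, -2.4, -1.2]
finger_gap: 0.0159
grasp_force: 60.0
```

Request:
jog_arm(
  targets=[
    [[0.005,0.001,0],[0,0,0],0],
  ],
)

```text
time: 9.25
ee_pos: [0.5334, 0.0539, 0.1051]
orientation: [[-0.935, 0.355, 0.0], [0.355, 0.935, 0.0], [-0.0, 0.0, -1.0]]
contact_force: [-2.1, -0.5, -1.1]
finger_gap: 0.0158
grasp_force: 60.0
```

Request:
jog_arm(
  targets=[
    [[0.005,0.001,0],[0,0,0],0],
    [[0,0,0],[0,0,0],0],
  ],
)

```text
time: 9.42
ee_pos: [0.5338, 0.054, 0.1051]
orientation: [[-0.935, 0.355, -0.0], [0.355, 0.935, -0.0], [0.0, -0.0, -1.0]]
contact_force: [-2.0, -1.6, -1.1]
finger_gap: 0.0158
grasp_force: 60.0
```

Request:
jog_arm(
  targets=[
    [[0.005,0.001,0],[0,0,0],0],
    [[0,0,0],[0,0,0],0],
  ],
)

```text
time: 9.58
ee_pos: [0.5342, 0.054, 0.1051]
orientation: [[-0.935, 0.355, -0.0], [0.355, 0.935, -0.0], [0.0, -0.0, -1.0]]
contact_force: [-1.8, -1.7, 0.6]
finger_gap: 0.0157
grasp_force: 60.0
```

```bash
python3 - <<'E'
from h import *
P=robot.camera_params("wrist");im=robot.snapshot("wrist");cv2.imwrite("pics/w3.png",im);np.save("pics/w3.npy",P,allow_pickle=True)
s=robot.state();print(s['ee_pos'],s['contact_force'],s['wrist_torque'])
E
```

```text
[0.5342 0.054  0.1051] [-1.7853 -1.8969  0.2661] [-0.3029  0.4291  0.0292]
```

View pics/w3.png

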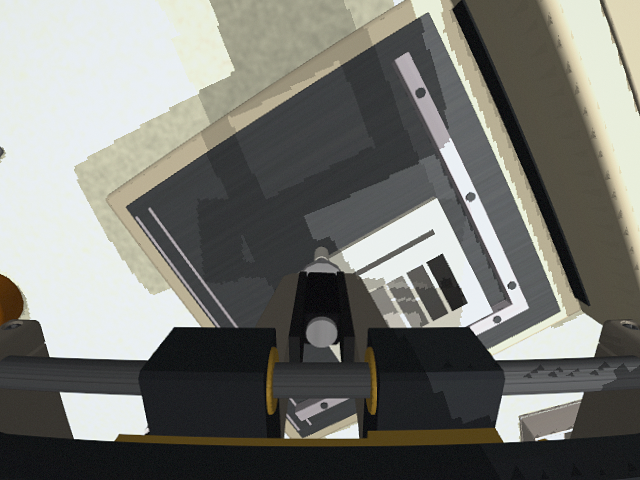

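The plate is now close to parallel with the fences. Its near-left corner shows at (438,198), and its left edge runs to about (490,312).

```bash
python3 - <<'E'
from h import *
P=np.load("pics/w3.npy",allow_pickle=True).item()
C=np.array([.6199,.1739]);R=rot(np.radians(9.77))
p=onz(P,[(438,198),(468,263),(490,312),(360,244)],.048)[:,:2];print((p-C)@R)
print((onz(P,[(397,57),(512,303)],.05)[:,:2]-C)@R)
print("foot",(robot.state()['ee_pos'][:2]-C)@R)
E
```

```text
[[-0.0994 -0.0146]
 [-0.0462 -0.0158]
 [-0.0015 -0.0169]
 [-0.0978 -0.0754]]
[[-0.1903  0.0013]
 [-0.0011 -0.0002]]
foot [-0.1048 -0.1036]
```

Request:
jog_arm(
  targets=[
    [[-0.084,-0.0145,0],[0,0,0],0],
    [[-0.084,-0.0145,0.04],[0,0,0],0],
    [[0.022,-0.127,0.04],[0,0,0],0],
    [[0.022,-0.127,0],[0,0,0],0],
    [[0.022,-0.127,0],[0,0,0],0],
    [[0.022,-0.127,0],[0,0,0],0],
    [[0.135,0.023,0],[0,0,0],0],
    [[0.135,0.023,0],[0,0,0],0],
  ],
)

```text
time: 10.3
ee_pos: [0.5536, 0.0029, 0.1131]
orientation: [[-0.934, 0.357, -0.0], [0.357, 0.934, -0.0], [-0.0, -0.0, -1.0]]
contact_force: [0.9, -0.1, -0.7]
finger_gap: 0.0158
grasp_force: 60.0
```

Request:
jog_arm(
  targets=[
    [[0.135,0.023,0],[0,0,0],0],
    [[0.135,0.023,0],[0,0,0],0],
    [[0.135,0.023,0],[0,0,0],0],
    [[0.133,0.023,0],[0,0,0],0],
    [[0,0,-0.04],[0,0,0],0],
    [[0,0,-0.04],[0,0,0],0],
    [[0,0,0],[0,0,0],0],
    [[0,0,0],[0,0,0],0],
  ],
)

```text
time: 10.97
ee_pos: [0.6057, 0.0136, 0.1043]
orientation: [[-0.935, 0.355, -0.002], [0.355, 0.935, -0.0], [0.002, -0.001, -1.0]]
contact_force: [-0.2, 0.3, 0.0]
finger_gap: 0.0159
grasp_force: 60.0
```

Request:
jog_arm(
  targets=[
    [[-0.0085,0.05,0.005],[0,0,0],0],
    [[-0.0085,0.05,0],[0,0,0],0],
    [[-0.005,0.03,0],[0,0,0],0],
    [[-0.0035,0.02,0],[0,0,0],0],
    [[-0.0035,0.02,0],[0,0,0],0],
    [[-0.0035,0.02,0],[0,0,0],0],
    [[-0.0035,0.02,0],[0,0,0],0],
    [[-0.0035,0.02,0],[0,0,0],0],
  ],
)

```text
time: 11.63
ee_pos: [0.6032, 0.0372, 0.1057]
orientation: [[-0.935, 0.355, 0.0], [0.355, 0.935, -0.0], [-0.0, -0.0, -1.0]]
contact_force: [0.3, -1.9, 0.5]
finger_gap: 0.0159
grasp_force: 60.0
```

Request:
jog_arm(
  targets=[
    [[-0.0025,0.015,0],[0,0,0],0],
    [[-0.0025,0.015,0],[0,0,0],0],
  ],
)

```text
time: 11.8
ee_pos: [0.6027, 0.0402, 0.1057]
orientation: [[-0.935, 0.355, 0.0], [0.355, 0.935, -0.0], [-0.0, -0.0, -1.0]]
contact_force: [-0.3, -2.0, 0.1]
finger_gap: 0.0159
grasp_force: 60.0
```

Request:
jog_arm(
  targets=[
    [[-0.0017,0.01,0],[0,0,0],0],
    [[-0.0017,0.01,0],[0,0,0],0],
    [[0,0,0],[0,0,0],0],
  ],
)

```text
time: 12.05
ee_pos: [0.6023, 0.0423, 0.1056]
orientation: [[-0.935, 0.355, 0.0], [0.355, 0.935, 0.0], [-0.0, 0.0, -1.0]]
contact_force: [0.7, -1.8, 0.2]
finger_gap: 0.016
grasp_force: 60.0
```

Request:
jog_arm(
  targets=[
    [[-0.001,0.006,0],[0,0,0],0],
    [[0,0,0],[0,0,0],0],
  ],
)

```text
time: 12.22
ee_pos: [0.6022, 0.0425, 0.1056]
orientation: [[-0.935, 0.355, 0.0], [0.355, 0.935, -0.0], [-0.0, -0.0, -1.0]]
contact_force: [-0.1, -3.1, 0.3]
finger_gap: 0.0156
grasp_force: 60.0
```

Request:
jog_arm(
  targets=[
    [[-0.001,0.005,0],[0,0,0],0],
    [[0,0,0],[0,0,0],0],
  ],
)

```text
time: 12.38
ee_pos: [0.6021, 0.0428, 0.1056]
orientation: [[-0.935, 0.355, 0.0], [0.355, 0.935, -0.001], [-0.0, -0.001, -1.0]]
contact_force: [0.6, -5.0, 0.3]
finger_gap: 0.0156
grasp_force: 60.0
```

Request:
jog_arm(
  targets=[
    [[0,0.002,0],[0,0,0],0],
    [[0,0,0],[0,0,0],0],
    [[0,0,0],[0,0,0],0],
    [[0,0,0],[0,0,0],0],
  ],
)

```text
time: 12.72
ee_pos: [0.6022, 0.0429, 0.1056]
orientation: [[-0.935, 0.355, 0.0], [0.355, 0.935, -0.001], [-0.001, -0.001, -1.0]]
contact_force: [-0.5, -5.4, 0.9]
finger_gap: 0.0159
grasp_force: 60.0
```

```bash
python3 - <<'E'
from h import *
P=robot.camera_params("wrist");im=robot.snapshot("wrist");cv2.imwrite("pics/w4.png",im);np.save("pics/w4.npy",P,allow_pickle=True)
s=robot.state();print(s['ee_pos'],s['contact_force'],s['wrist_torque'])
cv2.imwrite("pics/c4.png",cv2.resize(im[30:330,260:560],(600,600)))
E
```

```text
[0.6022 0.0429 0.1056] [ 1.0399 -5.6547  0.0214] [-1.3693 -0.1478  0.0193]
```

View pics/c4.png

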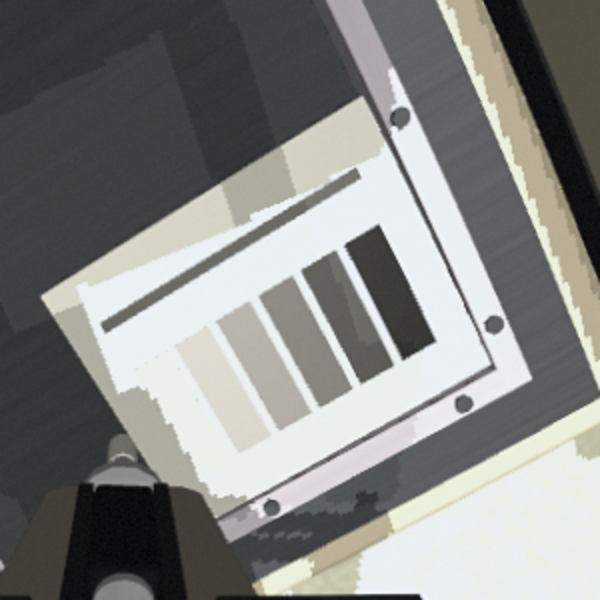

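The plate's left edge lies along the left fence and its far edge is almost on the far fence. Next I'll press the near edge at its middle.

Request:
jog_arm(
  targets=[
    [[0.016,-0.092,0],[0,0,0],0],
    [[0.016,-0.092,0.04],[0,0,0],0],
    [[-0.14,-0.024,0.04],[0,0,0],0],
    [[-0.14,-0.024,0],[0,0,0],0],
    [[-0.14,-0.024,0],[0,0,0],0],
    [[-0.14,-0.024,0],[0,0,0],0],
    [[-0.14,-0.024,0],[0,0,0],0],
    [[-0.14,-0.024,0],[0,0,0],0],
  ],
)

```text
time: 13.43
ee_pos: [0.5207, 0.0102, 0.1138]
orientation: [[-0.935, 0.356, 0.0], [0.356, 0.935, 0.001], [0.0, 0.001, -1.0]]
contact_force: [-0.2, -0.7, -0.3]
finger_gap: 0.0163
grasp_force: 60.0
```

Request:
jog_arm(
  targets=[
    [[-0.032,0.185,0],[0,0,0],0],
    [[-0.032,0.185,0],[0,0,0],0],
    [[-0.032,0.185,0],[0,0,0],0],
    [[-0.032,0.185,0],[0,0,0],0],
    [[0,0,-0.04],[0,0,0],0],
    [[0,0,-0.04],[0,0,0],0],
    [[0,0,0],[0,0,0],0],
    [[0,0,0],[0,0,0],0],
  ],
)

```text
time: 14.1
ee_pos: [0.5083, 0.0838, 0.1052]
orientation: [[-0.935, 0.356, -0.001], [0.356, 0.935, -0.0], [0.001, -0.0, -1.0]]
contact_force: [0.1, -0.5, -1.0]
finger_gap: 0.0158
grasp_force: 60.0
```

Request:
jog_arm(
  targets=[
    [[0.05,0.0085,0],[0,0,0],0],
    [[0.05,0.0085,0],[0,0,0],0],
    [[0.04,0.007,0],[0,0,0],0],
    [[0.02,0.0035,0],[0,0,0],0],
    [[0.01,0.0017,0],[0,0,0],0],
    [[0.01,0.0017,0],[0,0,0],0],
    [[0,0,0],[0,0,0],0],
  ],
)

```text
time: 14.68
ee_pos: [0.5266, 0.0878, 0.1056]
orientation: [[-0.935, 0.355, -0.0], [0.355, 0.935, -0.0], [0.0, -0.0, -1.0]]
contact_force: [0.5, 0.3, -0.6]
finger_gap: 0.0157
grasp_force: 60.0
```

Request:
jog_arm(
  targets=[
    [[0.01,0.0017,0],[0,0,0],0],
    [[0,0,0],[0,0,0],0],
  ],
)

```text
time: 14.85
ee_pos: [0.5273, 0.0879, 0.1055]
orientation: [[-0.935, 0.355, -0.0], [0.355, 0.935, -0.0], [0.0, -0.0, -1.0]]
contact_force: [0.0, 0.0, 0.5]
finger_gap: 0.0158
grasp_force: 60.0
```

Request:
jog_arm(
  targets=[
    [[0.006,0.001,0],[0,0,0],0],
    [[0,0,0],[0,0,0],0],
  ],
)

```text
time: 15.02
ee_pos: [0.5276, 0.088, 0.1055]
orientation: [[-0.935, 0.355, -0.001], [0.355, 0.935, -0.0], [0.001, -0.0, -1.0]]
contact_force: [-2.1, 0.1, 0.3]
finger_gap: 0.016
grasp_force: 60.0
```

Request:
jog_arm(
  targets=[
    [[0.005,0.001,0],[0,0,0],0],
    [[0,0,0],[0,0,0],0],
    [[0,0,0],[0,0,0],0],
  ],
)

```text
time: 15.27
ee_pos: [0.528, 0.088, 0.1055]
orientation: [[-0.935, 0.355, -0.001], [0.355, 0.935, -0.0], [0.001, -0.001, -1.0]]
contact_force: [-3.2, -0.4, 1.4]
finger_gap: 0.0157
grasp_force: 60.0
```

Request:
jog_arm(
  targets=[
    [[0.004,0.0007,0],[0,0,0],0],
    [[0,0,0],[0,0,0],0],
    [[0,0,0],[0,0,0],0],
  ],
)

```text
time: 15.52
ee_pos: [0.5283, 0.0881, 0.1054]
orientation: [[-0.935, 0.355, -0.001], [0.355, 0.935, -0.0], [0.001, -0.001, -1.0]]
contact_force: [-4.5, -0.9, 1.6]
finger_gap: 0.0156
grasp_force: 60.0
```

Request:
jog_arm(
  targets=[
    [[0.003,0.0005,0],[0,0,0],0],
    [[0,0,0],[0,0,0],0],
    [[0,0,0],[0,0,0],0],
    [[0,0,0],[0,0,0],0],
    [[0,0,0],[0,0,0],0],
  ],
)

```text
time: 15.93
ee_pos: [0.5284, 0.0881, 0.1054]
orientation: [[-0.935, 0.355, -0.002], [0.355, 0.935, -0.0], [0.001, -0.001, -1.0]]
contact_force: [-5.2, -1.4, 2.9]
finger_gap: 0.0155
grasp_force: 60.0
```

```bash
python3 - <<'E'
from h import *
P=robot.camera_params("wrist");im=robot.snapshot("wrist");cv2.imwrite("pics/w5.png",im);np.save("pics/w5.npy",P,allow_pickle=True)
s=robot.state();print(s['ee_pos'],s['contact_force'],s['wrist_torque'])
cv2.imwrite("pics/c5.png",cv2.resize(im[130:380,330:580],(600,600)))
E
```

```text
[0.5285 0.0881 0.1054] [-5.6371 -1.126   3.0974] [-0.2451  1.3645  0.0012]
```

View pics/c5.png

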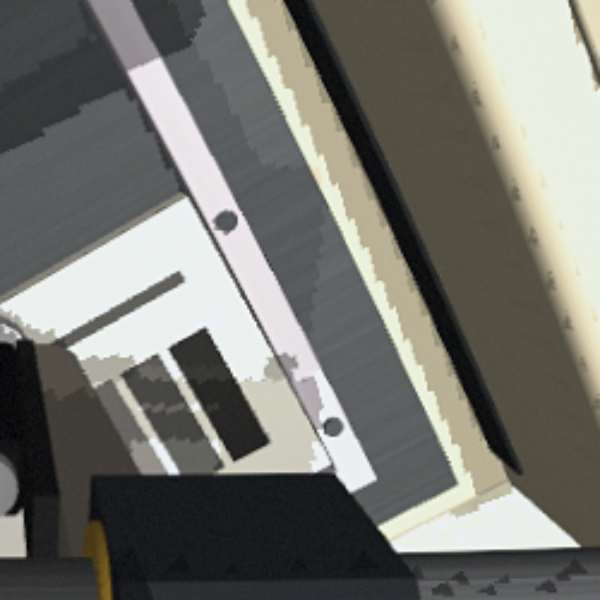

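The left edge lies flush along the left fence with 5.6 N on the near edge. One more press on the right edge will settle both sides.

Request:
jog_arm(
  targets=[
    [[-0.1,-0.017,0],[0,0,0],0],
    [[-0.1,-0.017,0.05],[0,0,0],0],
    [[0.032,-0.185,0.03],[0,0,0],0],
    [[0.032,-0.185,0],[0,0,0],0],
    [[0.032,-0.185,0],[0,0,0],0],
    [[0.032,-0.185,0],[0,0,0],0],
    [[0.15,0.026,0],[0,0,0],0],
    [[0.15,0.026,0],[0,0,0],0],
  ],
)

```text
time: 16.65
ee_pos: [0.5522, 0.0149, 0.1144]
orientation: [[-0.934, 0.357, 0.002], [0.357, 0.934, -0.0], [-0.002, 0.001, -1.0]]
contact_force: [-0.3, 0.3, -0.7]
finger_gap: 0.0154
grasp_force: 60.0
```

Request:
jog_arm(
  targets=[
    [[0.15,0.026,0],[0,0,0],0],
    [[0.15,0.026,0],[0,0,0],0],
    [[0.14,0.024,0],[0,0,0],0],
    [[0,0,-0.04],[0,0,0],0],
    [[0,0,-0.04],[0,0,0],0],
    [[0,0,0],[0,0,0],0],
    [[0,0,0],[0,0,0],0],
  ],
)

```text
time: 17.23
ee_pos: [0.5946, 0.0235, 0.1051]
orientation: [[-0.935, 0.355, -0.001], [0.355, 0.935, -0.0], [0.001, -0.001, -1.0]]
contact_force: [-0.1, -0.1, -1.0]
finger_gap: 0.0157
grasp_force: 60.0
```

Request:
jog_arm(
  targets=[
    [[-0.0085,0.05,0],[0,0,0],0],
    [[-0.0085,0.05,0],[0,0,0],0],
    [[-0.005,0.03,0],[0,0,0],0],
    [[-0.0025,0.015,0],[0,0,0],0],
    [[-0.001,0.007,0],[0,0,0],0],
    [[0,0,0],[0,0,0],0],
  ],
)

```text
time: 17.73
ee_pos: [0.5935, 0.0391, 0.1057]
orientation: [[-0.935, 0.355, 0.0], [0.355, 0.935, -0.0], [-0.0, 0.0, -1.0]]
contact_force: [-0.5, -1.4, -0.7]
finger_gap: 0.0157
grasp_force: 60.0
```

Request:
jog_arm(
  targets=[
    [[-0.001,0.007,0],[0,0,0],0],
    [[0,0,0],[0,0,0],0],
  ],
)

```text
time: 17.9
ee_pos: [0.5934, 0.0395, 0.1056]
orientation: [[-0.935, 0.355, 0.0], [0.355, 0.935, 0.0], [-0.0, 0.0, -1.0]]
contact_force: [-0.4, -0.6, -0.3]
finger_gap: 0.0156
grasp_force: 60.0
```

Request:
jog_arm(
  targets=[
    [[-0.001,0.005,0],[0,0,0],0],
    [[0,0,0],[0,0,0],0],
    [[0,0,0],[0,0,0],0],
  ],
)

```text
time: 18.15
ee_pos: [0.5933, 0.04, 0.1056]
orientation: [[-0.935, 0.355, -0.0], [0.355, 0.935, -0.0], [0.0, -0.0, -1.0]]
contact_force: [-0.0, -0.2, -0.4]
finger_gap: 0.0158
grasp_force: 60.0
```

Request:
jog_arm(
  targets=[
    [[-0.001,0.006,0],[0,0,0],0],
    [[0,0,0],[0,0,0],0],
  ],
)

```text
time: 18.32
ee_pos: [0.5932, 0.0406, 0.1056]
orientation: [[-0.935, 0.355, -0.0], [0.355, 0.935, -0.0], [-0.0, -0.0, -1.0]]
contact_force: [-0.0, -0.2, -0.2]
finger_gap: 0.0159
grasp_force: 60.0
```

Request:
jog_arm(
  targets=[
    [[-0.001,0.005,0],[0,0,0],0],
    [[0,0,0],[0,0,0],0],
  ],
)

```text
time: 18.48
ee_pos: [0.5931, 0.0409, 0.1056]
orientation: [[-0.935, 0.355, -0.0], [0.355, 0.935, -0.0], [-0.0, -0.0, -1.0]]
contact_force: [1.2, -1.6, -1.5]
finger_gap: 0.0153
grasp_force: 60.0
```

Request:
jog_arm(
  targets=[
    [[-0.001,0.004,0],[0,0,0],0],
    [[0,0,0],[0,0,0],0],
  ],
)

```text
time: 18.65
ee_pos: [0.593, 0.0411, 0.1056]
orientation: [[-0.935, 0.355, -0.0], [0.355, 0.935, -0.001], [-0.0, -0.001, -1.0]]
contact_force: [-0.6, -3.2, 0.3]
finger_gap: 0.0159
grasp_force: 60.0
```

Request:
jog_arm(
  targets=[
    [[-0.001,0.005,0],[0,0,0],0],
    [[0,0,0],[0,0,0],0],
    [[0,0,0],[0,0,0],0],
    [[0,0,0],[0,0,0],0],
  ],
)

```text
time: 18.98
ee_pos: [0.5928, 0.0414, 0.1056]
orientation: [[-0.935, 0.355, -0.0], [0.355, 0.935, -0.001], [-0.0, -0.001, -1.0]]
contact_force: [-0.3, -5.8, 0.1]
finger_gap: 0.016
grasp_force: 60.0
```

Request:
jog_arm(
  targets=[
    [[0.016,-0.09,0],[0,0,0],0],
    [[0.035,-0.2,0.1],[0,0,0],0],
    [[0,-0.2,0.25],[0,0,0],0],
    [[0,0,0.4],[0,0,0],0],
    [[0,0,0.4],[0,0,0],0],
    [[0,0,0.3],[0,0,0],0],
    [[0,0,0],[0,0,0],0],
    [[0,0,0],[0,0,0],0],
  ],
)

```text
time: 19.65
ee_pos: [0.5992, -0.007, 0.2525]
orientation: [[-0.935, 0.355, 0.004], [0.355, 0.935, 0.001], [-0.004, 0.002, -1.0]]
contact_force: [-0.5, -0.7, -1.0]
finger_gap: 0.0159
grasp_force: 60.0
```

Request:
jog_arm(
  targets=[
    [[0,0,0],[0,0,0],0],
    [[0,0,0],[0,0,0],0],
  ],
)

```text
time: 19.82
ee_pos: [0.5969, -0.0069, 0.2487]
orientation: [[-0.935, 0.355, -0.003], [0.355, 0.935, 0.0], [0.003, -0.001, -1.0]]
contact_force: [-0.0, -0.8, -1.7]
finger_gap: 0.0157
grasp_force: 60.0
```

```bash
python3 - <<'E'
from h import *
P=robot.camera_params("wrist");im=robot.snapshot("wrist");cv2.imwrite("pics/w6.png",im);np.save("pics/w6.npy",P,allow_pickle=True)
s=robot.state();print(s['ee_pos'],s['joint_pos'])
# rectify to the tray plane z=.048 in corner frame, 0.5 mm/px, list white->dark steps across the fences
C=np.array([.6199,.1739]);R=rot(np.radians(9.77))
K=np.array([[P["fx"],0,P["cx"]],[0,P["fy"],P["cy"]],[0,0,1.]]);A=np.array(P["attitude"])
def px(xy):
    w=np.c_[xy@R.T+C,np.full(len(xy),.048)];return cv2.projectPoints((w-P["eye"])@A,np.zeros(3),np.zeros(3),K,np.array(P["distortion"]))[0].reshape(-1,2)
g=cv2.cvtColor(im,cv2.COLOR_BGR2GRAY)
def prof(f,t):
    q=px(np.array([f(k) for k in t])).astype(np.float32);return q[0],cv2.remap(g,q[:,:1],q[:,1:],cv2.INTER_LINEAR).ravel()
t=np.arange(-.008,.0061,.001)
for y in(-.015,-.03,-.06,-.09,-.11): print("far y",y,*prof(lambda k:(k,y),t))
for x in(-.09,-.07,-.05,-.03,-.012): print("left x",x,*prof(lambda k:(x,k),t))
E
```

```text
[ 0.597  -0.0069  0.2486] [-0.0142  0.2812  1.6561  0.0002  1.2075 -1.2223]
far y -0.015 [468.2873 176.2012] [232 232 231 232 233 234 228 126 130 198 215 109  81  92  91]
far y -0.03 [455.9224 183.1632] [232 231 232 232 233 233 226 154 131 197 232 230 229 228 228]
far y -0.06 [431.3605 196.9782] [232 232 232 232 233 234 230 180 131 207 230 232 230 229 228]
far y -0.09 [407.0768 210.6186] [232 232 231 231 231 232 231 200 133 179 204 140  85  79  82]
far y -0.11 [391.0708 219.5997] [231 232 231 232 232 233 233 216 147 171 219 218 215 220 229]
left x -0.09 [441.4536 103.4588] [231 231 231 232 232 235 213 127 137 215 154  90  95  95  93]
left x -0.07 [449.795  120.9946] [232 232 231 232 232 234 236 148 149 218 234 232 232 231 232]
left x -0.05 [457.8862 138.1556] [232 231 232 231 232 234 237 173 150 210 234 232 231 231 231]
left x -0.03 [465.7292 154.9339] [232 232 232 231 232 232 236 187 155 211 234 232 231 231 231]
left x -0.012 [472.578  169.7027] [232 232 231 232 232 233 236 195 137 219 237 216 161 114 102]
```

The seams measure uniform along both fences, so the plate is home. Now back to the stand.

Request:
jog_arm(
  targets=[
    [[0,-0.371,0],[0,0,0],0],
    [[0,-0.371,0],[0,0,0],0],
    [[0,-0.371,0],[0,0,0],0],
    [[0,-0.371,0],[0,0,0],0],
    [[0,-0.371,0],[0,0,0],0],
    [[0,-0.371,0],[0,0,0],0],
    [[0,-0.371,0],[0,0,0],0],
    [[-0.01,-0.371,0],[0,0,0],0],
  ],
)

```text
time: 20.53
ee_pos: [0.5963, -0.3052, 0.2488]
orientation: [[-0.935, 0.355, -0.002], [0.355, 0.935, 0.001], [0.002, 0.001, -1.0]]
contact_force: [-0.5, 0.7, -0.5]
finger_gap: 0.016
grasp_force: 60.0
```

Request:
jog_arm(
  targets=[
    [[0,0,-0.3],[0,0,0],0],
    [[0,0,-0.3],[0,0,0],0],
    [[0,0,-0.25],[0,0,0],0],
    [[0,0,-0.15],[0,0,0],0],
    [[0,0,-0.1],[0,0,0],0],
    [[0,0,0],[0,0,0],0],
    [[0,0,0],[0,0,0],0],
    [[0,0,0],[0,0,0],0],
  ],
)

```text
time: 21.2
ee_pos: [0.5977, -0.304, 0.1415]
orientation: [[-0.935, 0.355, 0.001], [0.355, 0.935, -0.001], [-0.001, -0.0, -1.0]]
contact_force: [-0.8, -0.2, -0.5]
finger_gap: 0.0157
grasp_force: 60.0
```

```bash
python3 - <<'E'
from h import *
im=robot.snapshot("wrist");cv2.imwrite("pics/w7.png",im)
s=robot.state();print(s['ee_pos'],s['contact_force'],s['joint_pos'])
# pusher in hand: same pixels before (w2) and after use (w3..w7)?
a=cv2.imread("pics/w2.png",0);T=a[310:350,300:345]   # handle top
for n in("w2","w4","w6","w7"):
    b=cv2.imread(f"pics/{n}.png",0)
    r=cv2.matchTemplate(b[295:365,285:360],T,cv2.TM_CCOEFF_NORMED);print(n,cv2.minMaxLoc(r)[1::2])
    r=cv2.matchTemplate(b[235:290,295:350],a[246:272,312:334],cv2.TM_CCOEFF_NORMED);print("  shank",cv2.minMaxLoc(r)[1::2])
E
```

```text
[ 0.5978 -0.304   0.1419] [ 0.5254 -0.2465  0.0625] [-0.4727  0.4915  1.5924  0.      1.0558 -1.6809]
w2 (1.0, (15, 15))
  shank (1.0, (17, 11))
w4 (0.9196347594261169, (15, 15))
  shank (0.25553610920906067, (10, 11))
w6 (0.9121161699295044, (15, 15))
  shank (0.5919628143310547, (19, 11))
w7 (0.9177715182304382, (15, 15))
  shank (0.46930360794067383, (2, 0))
```

Request:
jog_arm(
  targets=[
    [[-0.018,0.006,0],[0,0,0],0],
    [[0,0,-0.08],[0,0,0],0],
    [[0,0,-0.08],[0,0,0],0],
    [[0,0,-0.05],[0,0,0],0],
    [[0,0,-0.03],[0,0,0],0],
    [[0,0,-0.03],[0,0,0],0],
    [[0,0,0],[0,0,0],0],
  ],
)

```text
time: 21.83
ee_pos: [0.5948, -0.303, 0.1126]
orientation: [[-0.935, 0.355, -0.001], [0.355, 0.935, 0.001], [0.001, 0.0, -1.0]]
contact_force: [-0.2, -0.5, -1.0]
finger_gap: 0.0156
grasp_force: 60.0
```

The foot is 10 mm into the hole with no force, so I'll carry on down.

Request:
jog_arm(
  targets=[
    [[0.006,0,-0.08],[0,0,0],0],
    [[0,0,-0.09],[0,0,0],0],
    [[0,0,-0.09],[0,0,0],0],
    [[0,0,-0.06],[0,0,0],0],
    [[0,0,-0.04],[0,0,0],0],
    [[0,0,-0.02],[0,0,0],0],
    [[0,0,0],[0,0,0],0],
    [[0,0,0],[0,0,0],0],
  ],
)

```text
time: 22.5
ee_pos: [0.5959, -0.3032, 0.0757]
orientation: [[-0.935, 0.355, 0.0], [0.355, 0.935, -0.0], [-0.0, -0.0, -1.0]]
contact_force: [-0.4, 0.3, -0.1]
finger_gap: 0.0159
grasp_force: 60.0
```

Request:
jog_arm(
  targets=[
    [[0,0,-0.015],[0,0,0],0],
    [[0,0,-0.01],[0,0,0],0],
    [[0,0,-0.006],[0,0,0],0],
    [[0,0,0],[0,0,0],0],
    [[0,0,0],[0,0,0],0],
  ],
)

```text
time: 22.92
ee_pos: [0.5958, -0.3032, 0.0726]
orientation: [[-0.935, 0.355, 0.0], [0.355, 0.935, -0.0], [-0.0, -0.0, -1.0]]
contact_force: [0.5, -1.0, -0.8]
finger_gap: 0.0159
grasp_force: 60.0
```

Request:
jog_arm(
  targets=[
    [[0,0,0],[0,0,0],0.25],
    [[0,0,0],[0,0,0],0.4],
    [[0,0,0],[0,0,0],0.5],
    [[0,0,0],[0,0,0],0.6],
    [[0,0,0],[0,0,0],0.6],
    [[0,0,0],[0,0,0],0.6],
    [[0,0,0],[0,0,0],0.6],
    [[0,0,0],[0,0,0],0.6],
  ],
)

```text
time: 23.58
ee_pos: [0.5958, -0.3032, 0.0725]
orientation: [[-0.935, 0.355, 0.0], [0.355, 0.935, -0.0], [-0.0, -0.0, -1.0]]
contact_force: [0.2, 0.2, -0.3]
finger_gap: 0.0553
grasp_force: 0.0
```

Request:
jog_arm(
  targets=[
    [[0,0,0.1],[0,0,0],0.6],
    [[0,0,0.3],[0,0,0],0.6],
    [[0,0,0.3],[0,0,0],0.6],
    [[0,0,0.3],[0,0,0],0.6],
    [[0,0,0.3],[0,0,0],0.6],
    [[-0.15,0.08,0.25],[0,0,0],0.6],
    [[-0.2,0.1,0],[0,0,0],0.6],
    [[0,0,0],[0,0,0],0.6],
  ],
)

```text
time: 24.25
ee_pos: [0.5591, -0.2843, 0.2302]
orientation: [[-0.935, 0.355, 0.002], [0.355, 0.935, -0.001], [-0.002, -0.0, -1.0]]
contact_force: [0.8, -0.6, 0.1]
finger_gap: 0.0551
grasp_force: 0.0
```

Request:
jog_arm(
  targets=[
    [[0,0,0],[0,0,0],0.6],
    [[0,0,0],[0,0,0],0.6],
    [[0,0,0],[0,0,0],0.6],
  ],
)

```text
time: 24.5
ee_pos: [0.5612, -0.2854, 0.227]
orientation: [[-0.935, 0.355, -0.0], [0.355, 0.935, 0.0], [0.0, 0.0, -1.0]]
contact_force: [0.7, -0.6, -0.4]
finger_gap: 0.0549
grasp_force: 0.0
```

```bash
python3 - <<'E'
from h import *
P=robot.camera_params("wrist");im=robot.snapshot("wrist");cv2.imwrite("pics/w8.png",im)
s=robot.state();print(s['ee_pos'],s['finger_gap'],s['joint_velocities'])
# dark handle blob near the stand; compare with a vertical handle at the hole: project its top/bottom
K=np.array([[P["fx"],0,P["cx"]],[0,P["fy"],P["cy"]],[0,0,1.]]);A=np.array(P["attitude"])
pr=lambda w:cv2.projectPoints((np.atleast_2d(w)-P["eye"])@A,np.zeros(3),np.zeros(3),K,np.array(P["distortion"]))[0].reshape(-1,2)
q=pr([[.5957,-.303,.066],[.5957,-.303,.09],[.5957,-.303,.114]]);print("expect",q)
x0,y0=(q[1]-35).astype(int);g=cv2.cvtColor(im,cv2.COLOR_BGR2GRAY)[y0:y0+70,x0:x0+70]
n,l,st,ce=cv2.connectedComponentsWithStats((g<60).astype(np.uint8))
for i in range(1,n):
    if st[i,4]>30: print("blob",st[i,:2]+[x0,y0],st[i,2:],ce[i]+[x0,y0])
E
```

```text
[ 0.5612 -0.2854  0.2268] 0.0555856540043426 [ 0.0005  0.0023  0.0014 -0.0002  0.0008 -0.0001]
expect [[316.1179 258.5058]
 [315.7679 266.8149]
 [315.3655 276.3792]]
blob [308 252] [ 18  32 367] [316.951  263.5341]
```

```bash
python3 -c "
from rig import robot
print(robot.hand_in())"
```

```text
the job is handed in; nothing more can be done
None
```

I pressed the plate home against both fences (about 5.6 N against each), stood the pusher back in its stand and released it, and handed the job in at about 25 s; the hand-in gave no verdict.

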